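Close the spice tin with its nested lids, then lift the outer lid alone

ROBOT

A 6-joint arm with a two-finger parallel gripper is mounted at the origin on a cart in front of the work surface, level with it; the furniture and walls round the work are solid. World frame = base frame: x ahead of the robot, y to its left, z up, the work surface at z = 0. Lengths are in m, angles in rad, forces in N, time in s.
With the tool pointing down it reaches from about 0.3 to 0.875 m from the base axis. Payload 6.4 kg.
Tool frame: the origin (TCP) lies on the centre line of the jaws, within the pads' length; the fingertips stand 25 mm ahead of it and the grasp point (between the pads) lies 6 mm ahead of it; z points along the fingers, y is the line along which they close (so a half turn about z gives the same grasp; the last joint's range is limited). The gripper opens to 88 mm and grips with 3 to 60 N. Pads are 18 mm wide; open, the fingers measure 123 mm over their backs; the gripper's body (75 mm by 187 mm) begins 45 mm behind the grasp point.
Start: joints at [-1.374, 0.181, 1.607, -0, 1.354, -0.206], TCP at [0.225, -0.529, 0.233] pointing down, gripper open.
Joint ranges: [-2.99, 2.99], [-0.89, 2.07], [0.3, 2.58], [-1.14, 4.28], [0, 2.63], [-3.12, 3.12]. Speed limits (rad/s): [2.57, 2.57, 3.01, 3.14, 3.14, 3.14].

INTERFACE

Orientations are given as a rotation vector (axis times angle).
In Python, from plant import env gives the robot as it stands. The module is installed in compiled form; this text tells all that it offers.
- The arm moves only by the tool send_rows, never from a script. Its arguments are lists of equal length, an entry for each row: "dp": the shift along the tool's x, y, z in mm, a list of three; "roll": the turn about the tool's z in degrees; "claw": the opening, from 0 (shut) to 1 (fully open). A call has 1 to 12 rows; each row is the pose to reach, as a shift and turn from the pose commanded when the call began, along the tool's axes at that moment; what a row does not reach only later rows make up. A row lasts 1/10 s, in which the tool goes at most 50 mm and 8.59 degrees, less where a joint would pass 70% of its speed; a pose out of reach is approached as far as the arm can. A call with a gripper value outside its range is refused whole. The fingers move at their own pace and stop on an object; the grip force is fixed at half the most. Time passes only in rows, so rows that repeat a pose let the fingers close. It gives the time, the measured TCP pose, the force, the opening and the grip force at its end, in the units of the state.
- env.read_state(): the state, without advancing time (a new reading comes with each control period).
- env.read_camera(name): name is "scene" or "top" or "wrist"; returns the picture (420x560x3 uint8, red, green, blue); there is no depth.
- env.get_calibration(name): a dict with "camera_matrix" (3x3 intrinsics, pixels), "k1" (the pictures are not rectified: a ray, as slopes to the right and down, at radius r is drawn at 1 + k1 r^2 times it, then the intrinsics apply), "world_to_cam" (4x4, takes a point from world to camera coordinates); the wrist camera has in their place "T_tool_cam" (4x4, takes a point from camera to tool coordinates, whose origin is the TCP and whose axes are the flange's). Camera axes: x right, y up, looking along -z (the intrinsics and any distortion apply to the point x, -y, -z); pixel columns grow to the right and rows downward; lengths in m; the calibration is good to about 2 mm. A picture is of the moment at which its call begins: read the wrist's pose just before it. get_calibration takes no time and is no camera call.
- env.sign_off(): hands the job in; it is judged then, once.
The state is a dict: "time": time; "q": joint angles; "qd": joint speeds; "effort": joint torques, N m; "tcp_pos": TCP position; "tcp_rot": TCP orientation; "contact_force": force on the tool from outside, world axes, zero at the start; "ft_torque": the same for the moment, N m; "width": finger opening in m; "grip_force": force on a finger pad.
Only numpy, scipy, OpenCV 4.12 (cv2) and the standard library are available. Lean on these libraries where they do the work, as an engineer would, in place of code of your own. Each camera call takes 0.05 s, during which the arm holds its last target. There are 200 camera calls.

TASK

Pick up the nested pair of lids together by the thin knob of the inner lid, lower them onto the open spice tin without dropping them until the inner lid is fully home, and let go. Then take the outer lid alone by its wide collar, lift it off level and finish still holding it steady in the air, at least 80 mm above where it sat on the tin, leaving the inner lid fully seated in the tin. The lids stay nested until they sit on the tin, and the tin and the things round it stay where they are.

Things in the scene. Friction and masses are not known exactly. Their poses are not given: they have to be found in the camera images.
- tin: Open round plain aluminium tin, loose, about 0.6 kg, 116 mm outer and 110 mm inner diameter, 62 mm high, with four small steel cups on its floor (tops 31 mm above its underside). Origin at the centre of its underside, z up. With the inner lid fully seated, the inner lid's origin is 48 mm above the tin's origin.
- inner_lid: Inner lid, plain aluminium, loose, 0.16 kg: plug 14 mm deep, 104 mm in diameter (96 mm at its foot; 3 mm radial play in the tin), under a flange 123 mm in diameter, 3 mm thick, that rests on the tin's rim. Origin at the centre of the plug's underside, z up. It starts plug down on the worktop, left or right of the tin, with the outer lid nested on it; held by its knob it carries both.
- knob_top (a point): Centre of the top of the inner lid's upright steel knob, 70 mm above the inner lid's origin. The knob is a round post 18 mm in diameter; it passes through the hole and collar of the outer lid (14 mm clear all round) and, nested, its upper 28 mm stand proud of the collar.
- outer_lid: Outer lid, plain aluminium, loose, 0.14 kg: disc 131 mm in diameter, 3 mm thick, with a skirt to 13 mm below the disc's underside, round the inner lid's flange (1.5 mm radial play). Origin at the centre of the disc's underside, z up. Nested, it lies loose on the inner lid's flange with its origin 17 mm above the inner lid's origin, so 65 mm above the tin's origin when both sit on the tin.
- collar_top (a point): Centre of the top of the outer lid's collar, 25 mm above the outer lid's origin. The collar is an upright ring round the hole in the disc, 52 mm outer and 46 mm inner diameter, standing 22 mm above the disc.
- garlic: Garlic bulb, 53 mm across, 52 mm high, near the front edge (not the one by the wall). Bystander, loose. Origin at the centre of its underside.
- tumbler: Steel tumbler, 77 mm across, 103 mm high, behind the work. Bystander, loose. Origin at the centre of its underside.
- spice_jar: Small square-built spice jar with a red cap, 47 mm across, 97 mm high, behind the work (not those by the wall). Bystander, loose. Origin at the centre of its underside.
- bowl: Small glass bowl of brown seeds, 81 mm across, 36 mm high, behind the work. Bystander, loose. Origin at the centre of its underside.
- salt_bottle: White plastic salt bottle, 55 mm across, 86 mm high, at the front left. Bystander, loose. Origin at the centre of its underside.

How it is judged:
On the way, in this order (a step that is already met when the one before it is completed fails the run):
1. the pair is carried in the air together, by the inner lid (z of outer_lid in the frame of inner_lid between 0.014 and 0.021 m and angle between the z axis of outer_lid and the z axis of inner_lid, either way round below 0.08 rad and height (world z) of inner_lid above 0.04 m and contact force between the fingers and inner_lid above 1 N and contact force between inner_lid and tin below 0.1 N), for 0.2 s.
2. the nested pair sits fully home on the tin, let go (z of inner_lid in the frame of tin between 0.045 and 0.051 m and horizontal distance between inner_lid and tin below 0.007 m and angle between the z axis of inner_lid and the z axis of tin, either way round below 0.06 rad and z of outer_lid in the frame of inner_lid between 0.014 and 0.021 m and angle between the z axis of outer_lid and the z axis of inner_lid, either way round below 0.08 rad and contact force between the fingers and inner_lid below 0.2 N and contact force between the fingers and outer_lid below 0.2 N and linear speed of inner_lid below 0.02 m/s), for 0.2 s.
At the end, for the whole second after the job is handed in: The inner lid is fully seated in the upright tin (within 3 mm in height, 7 mm sideways, 0.06 rad), touched by nothing but the tin; the outer lid is held in the fingers, still, level within 0.25 rad, its origin at least 140 mm above the tin's origin (75 mm above where it sat) (z of inner_lid in the frame of tin between 0.045 and 0.051 m and horizontal distance between inner_lid and tin below 0.007 m and angle between the z axis of inner_lid and the z axis of tin, either way round below 0.06 rad and angle between tin's own z axis and vertical below 0.05 rad and height (world z) of tin below 0.004 m and z of outer_lid in the frame of tin above 0.14 m and angle between outer_lid's own z axis and vertical below 0.25 rad and linear speed of outer_lid below 0.03 m/s and contact force between the fingers and outer_lid above 1 N and contact force between each of outer_lid, the fingers and inner_lid below 0.1 N and contact force between outer_lid and tin below 0.1 N and linear speed of inner_lid below 0.02 m/s); the arm keeps its last pose, push and grip.
It fails at once if the outer lid comes off the inner lid while the inner lid is not seated in the tin (z of outer_lid in the frame of inner_lid above 0.03 m and not (z of inner_lid in the frame of tin between 0.045 and 0.051 m and horizontal distance between inner_lid and tin below 0.007 m and angle between the z axis of inner_lid and the z axis of tin, either way round below 0.06 rad)).
It fails at once if the lids are dropped (linear speed of inner_lid above 0.4 m/s and contact force between the fingers and inner_lid below 0.1 N).
It fails at once if the tin is pushed more than 25 mm or tipped (distance of tin from where it was at the start of the episode above 0.025 m or angle between tin's own z axis and vertical above 0.15 rad).
It fails at once if a bystander is moved more than 30 mm (distance of any of garlic, tumbler, spice_jar, bowl, salt_bottle from where it was at the start of the episode above 0.03 m).
It also fails if it takes over 48 s, if anything falls off the work surface, if the arm or the gripper's body presses on something with over 40 N, if the wrist force passes 120 N, or if a joint passes its speed limit or range.

## Working session

There is one attempt and no reset: what is moved stays moved. The work goes in short steps, Python scripts to look and compute and a tool call to move; the robot and the scene stay as the last step left them, time stands still between calls to the robot, and variables do not carry over. Pictures are saved under pics/ and viewed, at most 10 in all, crops included, and the job is handed in when it is done.

Besides the shell and the picture viewer there is one more tool, called as a command line: name --pt "numbers of a row" for each row, then --argument value for the rest. send_rows: Moves the arm, as the interface text tells. Its arguments: {"type":"object","properties":{"dp":{"type":"array"},"roll":{"type":"array"},"claw":{"type":"array"}},"required":["dp","roll","claw"]}

```bash
mkdir -p pics
python3 - <<'E'
from plant import env
import cv2,numpy as np
s=env.read_state();print(s['time'],s['tcp_pos'],s['tcp_rot'],s['width'])
ims=[]
for n in("scene","top"):
    im=env.read_camera(n);cv2.imwrite(f'pics/{n}0.png',im[...,::-1]);c=env.get_calibration(n);print(n,c)
print(env.get_calibration("wrist"))
E
```

```text
0.0 [ 0.22531343 -0.52843263  0.23203643] [-3.07641282e+00 -6.28113355e-01  5.94668824e-06] 0.08821942649270152
scene {'camera_matrix': array([[533.94353583,   0.        , 288.02929868],
       [  0.        , 533.94353583, 211.55337271],
       [  0.        ,   0.        ,   1.        ]]), 'k1': -0.08766900714987505, 'world_to_cam': array([[ 0.76468696, -0.6440111 ,  0.02244007, -0.57045   ],
       [ 0.39555684,  0.49659791,  0.77260941, -0.16454264],
       [-0.50871273, -0.58192802,  0.63448494, -1.18352177],
       [ 0.        ,  0.        ,  0.        ,  1.        ]])}
top {'camera_matrix': array([[402.04033233,   0.        , 275.15063531],
       [  0.        , 402.04033233, 211.58999924],
       [  0.        ,   0.        ,   1.        ]]), 'k1': -0.008455086236496412, 'world_to_cam': array([[ 0.01563209, -0.99983395, -0.00936561, -0.22828902],
       [ 0.99907626,  0.01524389,  0.04017765, -0.54969575],
       [-0.04002821, -0.00998501,  0.99914866, -0.89221448],
       [ 0.        ,  0.        ,  0.        ,  1.        ]])}
{'camera_matrix': array([[353.88162725,   0.        , 276.5394996 ],
       [  0.        , 353.88162725, 212.07823754],
       [  0.        ,   0.        ,   1.        ]]), 'k1': -0.08185318030910402, 'T_tool_cam': array([[-4.44668721e-05,  9.59140376e-01,  2.82930621e-01,
         7.29938371e-02],
       [ 9.99999749e-01,  2.42846271e-04, -6.66088393e-04,
        -4.13884070e-04],
       [-7.07580918e-04,  2.82930520e-01, -9.59140146e-01,
        -1.51137946e-01],
       [ 0.00000000e+00,  0.00000000e+00,  0.00000000e+00,
         1.00000000e+00]])}
```

View pics/scene0.png

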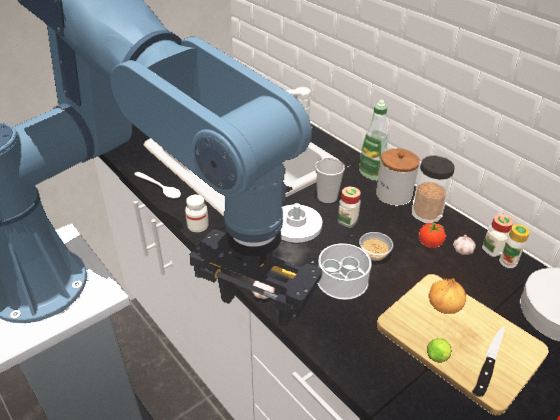

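View pics/top0.png

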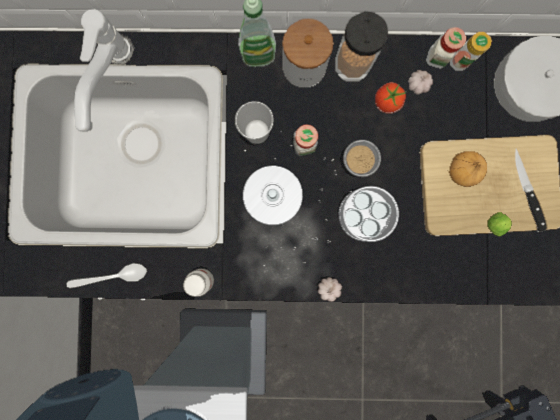

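The scene view shows the nested lids left of the tin. In the top view, the knob is at about (272,194) and the lid disc at (272,195). The tin is at (368,214), the garlic at (330,289), the jar at (306,138) and the bowl at (362,158).

```bash
cat > h.py <<'E'
from plant import env
import cv2,numpy as np
from scipy.spatial.transform import Rotation as R
def cal(n,s=None):
    c=env.get_calibration(n)
    if n=='wrist':
        T=np.eye(4);T[:3,:3]=R.from_rotvec(s['tcp_rot']).as_matrix();T[:3,3]=s['tcp_pos'];M=T@c['T_tool_cam']
    else: M=np.linalg.inv(c['world_to_cam'])
    return c['camera_matrix'],c['k1'],M
def ray(c,p):
    K,k,M=c
    d=np.array([k,0,0,0.])
    u=cv2.undistortPoints(np.float64(p).reshape(-1,1,2),K,d).reshape(-1,2)
    return M[:3,3],np.c_[u[:,0],-u[:,1],-np.ones(len(u))]@M[:3,:3].T
def plane(c,p,z):
    o,d=ray(c,p);return (o+d*((z-o[2])/d[:,2])[:,None])[:,:2]
def circ(P):
    A=np.c_[2*P,np.ones(len(P))]
    w=np.ones(len(P),bool)
    for _ in range(6):
        x=np.linalg.lstsq(A[w],(P[w]**2).sum(1),rcond=None)[0];r=np.sqrt(x[2]+x[:2]@x[:2])
        e=np.abs(np.hypot(*(P-x[:2]).T)-r);w=e<max(.0015,2*np.median(e))
    return x[:2],2*r,w.mean(),np.median(e)
E
python3 - <<'E'
from h import *
im=cv2.imread('pics/top0.png');c=cal('top')
g=im.max(2);k=(g>95).astype(np.uint8)
def blob(x,y,z,r=48):
    m=np.zeros_like(k);cv2.circle(m,(x,y),r,1,-1);m=cv2.morphologyEx(k&m,cv2.MORPH_OPEN,np.ones((3,3)))
    cs,_=cv2.findContours(m,cv2.RETR_EXTERNAL,cv2.CHAIN_APPROX_NONE)
    b=max(cs,key=cv2.contourArea).reshape(-1,2);print(x,y,circ(plane(c,b,z)),b.min(0),b.max(0))
blob(272,195,.02,36);blob(368,214,.062,38)
print('knob',plane(c,[[272,194]],.07));
for n,p in dict(garlic=(330,289),jar=(306,138),bowl=(362,158),tumbler=(255,123),salt=(197,285)).items(): print(n,plane(c,[p],.05))
E
```

```text
272 195 (array([ 0.59000057, -0.21312782]), np.float64(0.13189889322711598), np.float64(0.9767441860465116), np.float64(0.0005379481742564182)) [243 165] [302 224]
368 214 (array([ 0.55004329, -0.4175249 ]), np.float64(0.12192213524080867), np.float64(0.8597560975609756), np.float64(0.001462601946721466)) [339 186] [398 241]
knob [[ 0.58758836 -0.21318318]]
garlic [[ 0.3886281  -0.33936057]]
jar [[ 0.71159294 -0.2842989 ]]
bowl [[ 0.66985048 -0.40531896]]
tumbler [[ 0.74286399 -0.17353651]]
salt [[ 0.39225072 -0.05586866]]
```

send_rows --pt "45 -14 4" --pt "92 -29 8" --pt "138 -44 12" --pt "184 -59 17" --pt "230 -74 21" --pt "276 -88 25" --pt "322 -103 29" --pt "368 -118 34" --pt "414 -133 38" --pt "445 -143 42" --pt "458 -147 42" --pt "458 -147 42" --roll '[0,0,0,0,0,0,0,0,0,0,0,0]' --claw '[1,1,1,1,1,1,1,1,1,1,1,1]'

```text
time: 1.3
tcp_pos: [0.5897, -0.2129, 0.1903]
tcp_rot: [-3.077, -0.632, 0.001]
contact_force: [0.7, 0.0, 0.2]
width: 0.0886
grip_force: 0.0
```

Run:
```python
from h import *
s=env.read_state();im=env.read_camera('wrist');cv2.imwrite('pics/w1.png',im[...,::-1]);print(s['time'],s['tcp_pos'],s['tcp_rot'],s['contact_force'],np.abs(s['qd']).max())
np.save('s1.npy',[s['tcp_pos'],s['tcp_rot']])
```

```text
1.3 [ 0.58967117 -0.21291707  0.19030704] [-3.07661871e+00 -6.32286271e-01  1.29705069e-03] [0.68890583 0.03800261 0.1837203 ] 0.05087487757888946
```

View pics/w1.png

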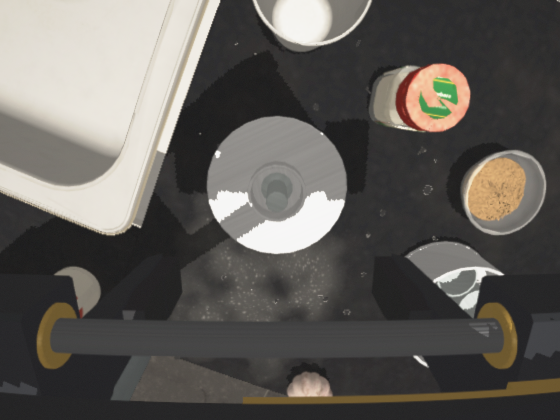

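The wrist view shows the disc outline at x 207–347, y 116–253, with the knob near (276,187), so it sits almost under the tool.

Run:
```python
from h import *
a=np.load('s1.npy');s=dict(tcp_pos=a[0],tcp_rot=a[1]);c=cal('wrist',s)
im=cv2.imread('pics/w1.png');g=cv2.GaussianBlur(im,(3,3),0).max(2)
# radial outermost edge about (277,185)
P=[]
for t in np.arange(0,2*np.pi,.03):
    r=np.arange(58,80,.25);x=277+r*np.cos(t);y=185+r*np.sin(t)
    v=cv2.remap(g,x[None].astype('f4'),y[None].astype('f4'),1)[0].astype(float)
    i=np.argmin(v[6:]-v[:-6])+3;P.append((x[i],y[i]))
print(circ(plane(c,P,.02)));print('knob',plane(c,[[276,187]],.07))
```

```text
(array([ 0.59059355, -0.21207733]), np.float64(0.13042035390579731), np.float64(0.9904761904761905), np.float64(0.00013054748642801067))
knob [[ 0.6016298  -0.20697176]]
```

send_rows --pt "1 0 30" --pt "1 0 70" --pt "1 0 100" --pt "1 0 114" --pt "1 0 119" --pt "1 0 119" --pt "1 0 119" --pt "1 0 119" --pt "1 0 119" --pt "1 0 119" --pt "1 0 119" --pt "1 0 119" --roll '[0,0,0,0,0,0,0,0,0,0,0,0]' --claw '[1,1,1,1,1,0.5,0.15,0,0,0,0,0]'

```text
time: 2.55
tcp_pos: [0.5901, -0.2138, 0.072]
tcp_rot: [3.078, 0.629, 0.0]
contact_force: [0.0, -0.7, -0.0]
width: 0.0336
grip_force: 0.0
```

send_rows --pt "0 0 0" --pt "0 0 0" --pt "0 0 0" --pt "0 0 0" --pt "0 0 0" --pt "0 0 0" --roll '[0,0,0,0,0,0]' --claw '[0,0,0,0,0,0]'

```text
time: 3.15
tcp_pos: [0.59, -0.2138, 0.0719]
tcp_rot: [-3.078, -0.628, 0.0]
contact_force: [0.0, 0.1, -0.4]
width: 0.0004
grip_force: 0.0
```

Run:
```python
from h import *
s=env.read_state();im=env.read_camera('wrist')[...,::-1];cv2.imwrite('pics/w2.png',im)
t=env.read_camera('top')[...,::-1];u=env.read_camera('scene')[...,::-1]
a=cv2.resize(im,(400,300));b=cv2.resize(t[130:280,180:380],(400,300));d=cv2.resize(u[170:320,180:380],(400,300))
cv2.imwrite('pics/w2m.png',np.vstack([np.hstack([a,b]),np.hstack([d,cv2.resize(im[100:300,150:400],(400,300))])]))
```

```text
(no output)
```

View pics/w2m.png

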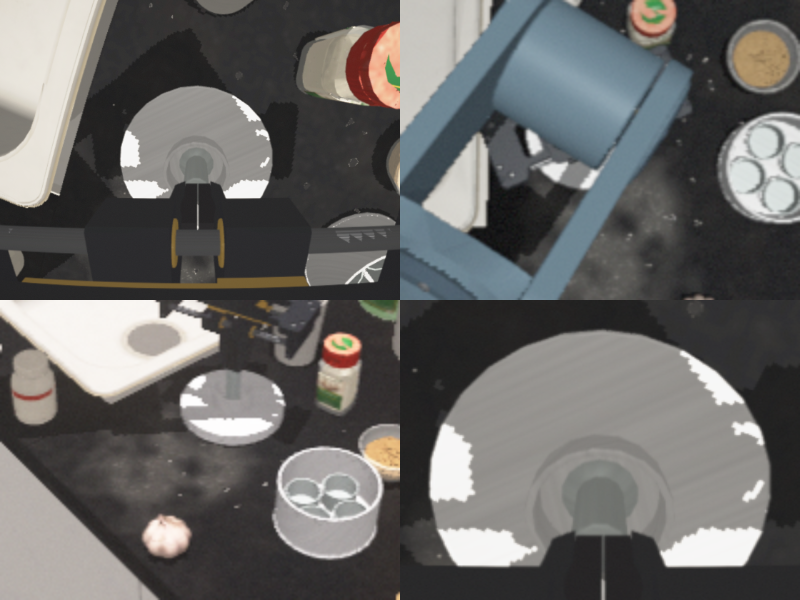

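Run:
```python
from h import *
s=env.read_state();a=np.load('s1.npy');s1=dict(tcp_pos=a[0],tcp_rot=a[1])
def proj(c,X):
    K,k,M=c;x=(np.c_[X,np.ones(len(X))]@np.linalg.inv(M).T)[:,:3];u=x[:,:2]/-x[:,2:]*[1,-1];u*=1+k*(u**2).sum(1)[:,None];return u@K[:2,:2].T+K[:2,2]
D=np.array([[.5906,-.2121,z] for z in(.02,.042,.07)])
print(proj(cal('wrist',s1),D).round(1));c=cal('wrist',s);print(proj(c,D).round(1))
T=np.array([[0,0,25],[9,0,25],[9,0,6],[9,0,-10],[9,9,25]])/1e3
print(proj(c,T@R.from_rotvec(s['tcp_rot']).as_matrix().T+s['tcp_pos']).round(1))
im=cv2.imread('pics/w2.png');g=cv2.GaussianBlur(im,(3,3),0).max(2);P=[]
for t in np.arange(np.pi+.1,2*np.pi-.1,.03):
    r=np.arange(90,125,.25);x=275+r*np.cos(t);y=225+r*np.sin(t)
    v=cv2.remap(g,x[None].astype('f4'),y[None].astype('f4'),1)[0].astype(float)
    i=np.argmin(v[6:]-v[:-6])+3;P.append((x[i],y[i]))
print(circ(plane(c,P,.02)))
```

```text
[[276.5 188.2]
 [276.5 193.7]
 [276.5 202. ]]
[[274.7 230.9]
 [274.5 244.3]
 [274.2 266.2]]
[[277.1 249.7]
 [277.1 233.9]
 [277.2 247.5]
 [277.3 261.4]
 [294.1 233.9]]
(array([ 0.59107891, -0.21181006]), np.float64(0.12975915427524573), np.float64(1.0), np.float64(0.0001219941630493937))
```

Run:
```python
import cv2,numpy as np
a=cv2.imread('pics/w1.png')[140:240,220:335];b=cv2.imread('pics/w2.png')[190:300,215:335]
cv2.imwrite('pics/z.png',np.hstack([cv2.resize(a,(400,400*100//115)),cv2.resize(b,(400,400*100//115))]))
```

```text
(no output)
```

View pics/z.png

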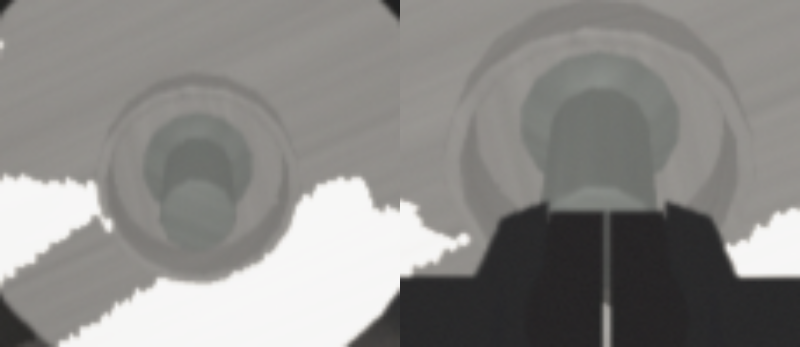

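The crops show the knob top at (277,200) in w1, where it was predicted. In w2, though, the closed fingertips end at about row 257 and cover the knob top, which suggests the tips are above the knob rather than around it. I'll check their height in the scene view.

Run:
```python
from h import *
s=env.read_state();K,k,M=cal('scene')
def proj(X):
    x=(np.c_[X,np.ones(len(X))]@np.linalg.inv(M).T)[:,:3];u=x[:,:2]/-x[:,2:]*[1,-1];u*=1+k*(u**2).sum(1)[:,None];return u@K[:2,:2].T+K[:2,2]
D=np.array([[.5902,-.2135,z] for z in(.042,.047,.07,.09,.11)]);p=proj(D);print(p.round(1))
im=env.read_camera('scene')[...,::-1];x0,y0=245,165;S=8
c=cv2.resize(np.ascontiguousarray(im[y0:y0+75,x0:x0+100]),None,fx=S,fy=S,interpolation=cv2.INTER_CUBIC)
for q in p: cv2.line(c,(int((q[0]-x0+.5)*S)+40,int((q[1]-y0+.5)*S)),(int((q[0]-x0+.5)*S)+80,int((q[1]-y0+.5)*S)),(0,0,255),2)
cv2.imwrite('pics/z2.png',c)
```

```text
[[295.8 213.4]
 [295.8 211.9]
 [296.1 204.7]
 [296.4 198.3]
 [296.7 191.7]]
```

View pics/z2.png

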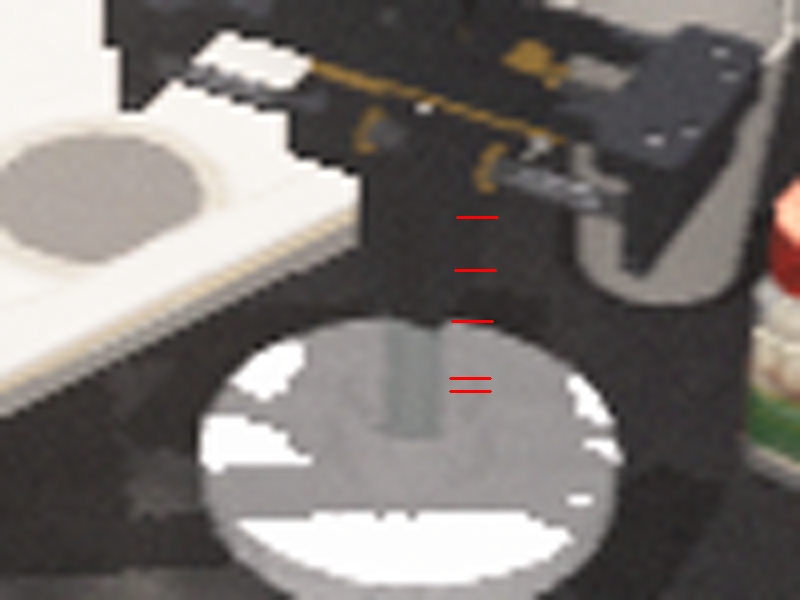

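The fingertips end right at the knob top, about z 0.07 in the scene view and roughly 24 mm higher than the nominal tool data says. I'll reopen part way and look at how the tips show at that opening before lowering.

send_rows --pt "0 0 0" --pt "0 0 0" --pt "0 0 0" --pt "0 0 0" --pt "0 0 0" --roll '[0,0,0,0,0]' --claw '[0.4,0.4,0.4,0.4,0.4]'

```text
time: 3.85
tcp_pos: [0.5901, -0.2138, 0.0719]
tcp_rot: [3.078, 0.628, 0.0]
contact_force: [-0.4, -0.4, -0.2]
width: 0.0349
grip_force: 0.0
```

Run:
```python
from h import *
im=env.read_camera('wrist')[...,::-1];u=env.read_camera('scene')[...,::-1]
s=env.read_state();print(s['time'],s['width'],s['tcp_pos'])
cv2.imwrite('pics/z3.png',np.hstack([cv2.resize(im[180:330,175:375],(400,300)),cv2.resize(u[165:240,245:345],(400,300))]))
```

```text
3.95 0.03531559906112735 [ 0.59005559 -0.21382184  0.07189564]
```

View pics/z3.png

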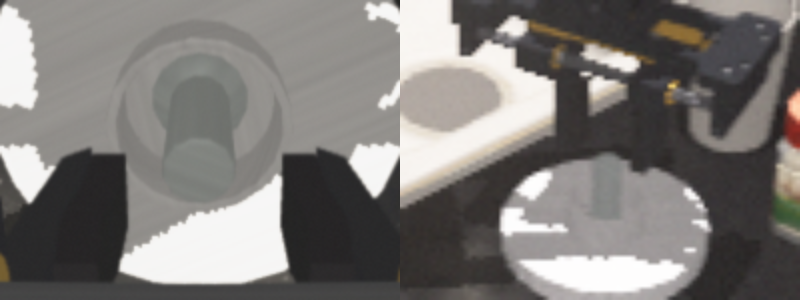

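send_rows --pt "1 -1 8" --pt "1 -1 16" --pt "1 -1 20" --pt "1 -1 20" --pt "1 -1 20" --pt "1 -1 20" --pt "1 -1 20" --pt "1 -1 20" --roll '[0,0,0,0,0,0,0,0]' --claw '[0.4,0.4,0.4,0.3,0.15,0,0,0]'

```text
time: 4.75
tcp_pos: [0.5906, -0.2125, 0.0519]
tcp_rot: [-3.078, -0.628, -0.0]
contact_force: [0.2, 1.1, -2.8]
width: 0.0166
grip_force: 30.0
```

send_rows --pt "0 0 -3" --pt "0 0 -9" --pt "0 0 -18" --pt "0 0 -28" --pt "0 0 -39" --pt "0 0 -50" --pt "0 0 -61" --pt "0 0 -71" --pt "0 0 -80" --pt "0 0 -86" --pt "0 0 -90" --pt "0 0 -90" --roll '[0,0,0,0,0,0,0,0,0,0,0,0]' --claw '[0,0,0,0,0,0,0,0,0,0,0,0]'

```text
time: 5.95
tcp_pos: [0.5908, -0.2127, 0.1425]
tcp_rot: [3.078, 0.628, 0.001]
contact_force: [-0.6, 0.6, -2.2]
width: 0.0168
grip_force: 30.0
```

Run:
```python
from h import *
s=env.read_state();w=env.read_camera('wrist')[...,::-1];cv2.imwrite('pics/w4.png',w);np.save('s4.npy',[s['tcp_pos'],s['tcp_rot']]);print(s['tcp_pos'],s['width'],s['grip_force'])
rows=[]
for n in('top','scene'):
    im=cv2.imread(f'pics/{n}0.png');c=cal(n);K,k,M=c;g=im.max(2)
    o=M[:2,3];C=np.array([.55,-.4175]);far=np.arctan2(*(C-o)[::-1]);print(n,'cam',M[:3,3].round(3))
    def proj(X):
        x=(np.c_[X,np.ones(len(X))]@np.linalg.inv(M).T)[:,:3];u=x[:,:2]/-x[:,2:]*[1,-1];u*=1+k*(u**2).sum(1)[:,None];return u@K[:2,:2].T+K[:2,2]
    r=np.arange(.045,.075,.0003)
    P=[]
    for t in far+np.arange(-1.45,1.45,.04):
        q=proj(np.c_[C[0]+r*np.cos(t),C[1]+r*np.sin(t),r*0+.062])
        v=cv2.remap(g,q[None,:,0].astype('f4'),q[None,:,1].astype('f4'),1)[0].astype(float)
        i=np.argmin(v[8:]-v[:-8])+4;P.append((C[0]+r[i]*np.cos(t),C[1]+r[i]*np.sin(t)))
    P=np.array(P);print(circ(P))
    from scipy.optimize import least_squares
    print(least_squares(lambda p:np.hypot(*(P-p).T)-.058,C,loss='soft_l1',f_scale=.001).x)
```

```text
[ 0.59081611 -0.212653    0.14245288] 0.016792161299891698 29.999071955680847
top cam [ 0.517 -0.229  0.911]
(array([ 0.55051049, -0.42220144]), np.float64(0.11637426089870721), np.float64(1.0), np.float64(0.0003843489058467167))
[ 0.5505409  -0.42242682]
scene cam [-0.101 -0.974  0.891]
(array([ 0.55092046, -0.42325438]), np.float64(0.11702688952017673), np.float64(0.8493150684931506), np.float64(0.0005290857803897306))
[ 0.55125348 -0.42283776]
```

View pics/w4.png

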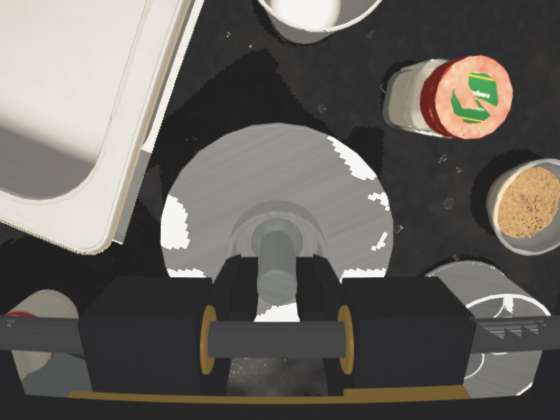

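The pair is lifted and held squarely at (277,250), with the collar still nested. The tin is at (0.5508, -0.4225), and the two cameras agree to about 1 mm. Next I'll carry the pair over the tin.

send_rows --pt "-3 5 0" --pt "-10 14 0" --pt "-20 30 0" --pt "-33 49 0" --pt "-47 70 0" --pt "-61 91 0" --pt "-75 112 0" --pt "-89 133 0" --pt "-102 152 0" --pt "-112 167 0" --pt "-118 175 0" --pt "-119 177 0" --roll '[0,0,0,0,0,0,0,0,0,0,0,0]' --claw '[0,0,0,0,0,0,0,0,0,0,0,0]'

```text
time: 7.2
tcp_pos: [0.5499, -0.4233, 0.1417]
tcp_rot: [-3.078, -0.626, 0.0]
contact_force: [-0.0, 0.4, -3.1]
width: 0.0169
grip_force: 30.0
```

send_rows --pt "0 0 0" --pt "0 0 0" --pt "0 0 6" --pt "0 0 13" --pt "0 0 19" --pt "0 0 24" --pt "0 0 27" --pt "0 0 27" --roll '[0,0,0,0,0,0,0,0]' --claw '[0,0,0,0,0,0,0,0]'

```text
time: 8.0
tcp_pos: [0.5502, -0.4217, 0.114]
tcp_rot: [-3.077, -0.628, 0.001]
contact_force: [-0.0, -0.4, -2.4]
width: 0.0171
grip_force: 30.0
```

Run:
```python
from h import *
s=env.read_state();print(s['tcp_pos'],s['contact_force'],s['width'])
u=env.read_camera('scene')[...,::-1];t=env.read_camera('top')[...,::-1]
cv2.imwrite('pics/z5.png',np.hstack([cv2.resize(u[200:320,265:425],(400,300)),cv2.resize(t[160:265,300:440],(400,300))]))
```

```text
[ 0.55018769 -0.42169205  0.1140472 ] [-0.01680587 -0.42047025 -2.36260697] 0.01706886179324992
```

View pics/z5.png

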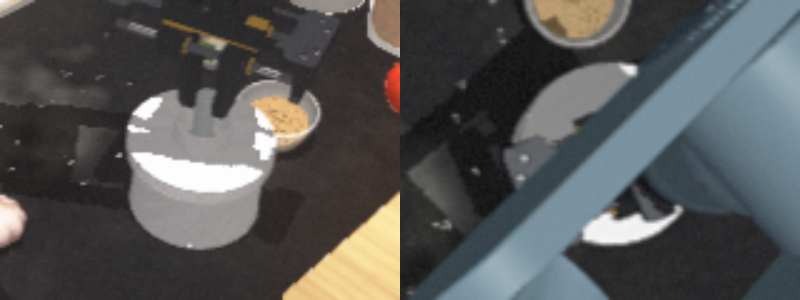

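The pair sits centred above the tin in both views: in the left crop the lid is at (200,150), over the tin at (195,205). Now the final lowering.

send_rows --pt "0 0 2" --pt "0 0 4" --pt "0 0 6" --pt "0 0 8" --pt "0 0 10" --pt "0 0 12" --pt "0 0 13" --pt "0 0 14" --pt "0 0 14" --roll '[0,0,0,0,0,0,0,0,0]' --claw '[0,0,0,0,0,0,0,0,0]'

```text
time: 9.0
tcp_pos: [0.5504, -0.4219, 0.1007]
tcp_rot: [-3.078, -0.628, 0.0]
contact_force: [-0.0, 0.7, -3.4]
width: 0.0168
grip_force: 30.0
```

send_rows --pt "0 0 0.5" --pt "0 0 1" --pt "0 0 1.5" --pt "0 0 1.5" --roll '[0,0,0,0]' --claw '[0,0,0,0]'

```text
time: 9.4
tcp_pos: [0.5506, -0.4221, 0.0999]
tcp_rot: [3.078, 0.628, 0.0]
contact_force: [-0.8, 1.2, -0.5]
width: 0.0166
grip_force: 30.0
```

send_rows --pt "0 0 0.5" --pt "0 0 1" --pt "0 0 1" --roll '[0,0,0]' --claw '[0,0,0]'

```text
time: 9.7
tcp_pos: [0.5506, -0.4221, 0.0998]
tcp_rot: [3.078, 0.629, 0.0]
contact_force: [-3.0, 2.5, 6.8]
width: 0.0165
grip_force: 30.0
```

Seated: the TCP height is 0.0998 and it resists further pressing. I'll release now.

send_rows --pt "0 0 -1" --pt "0 0 -1" --pt "0 0 -1" --pt "0 0 -1" --pt "0 0 -1" --pt "0 0 -1" --pt "0 0 -1" --pt "0 0 -1" --pt "0 0 -1" --pt "0 0 -1" --roll '[0,0,0,0,0,0,0,0,0,0]' --claw '[0,0.1,0.3,0.6,1,1,1,1,1,1]'

```text
time: 10.7
tcp_pos: [0.5505, -0.422, 0.0994]
tcp_rot: [-3.078, -0.629, -0.0]
contact_force: [-0.5, -0.6, 0.5]
width: 0.0789
grip_force: 0.0
```

Run:
```python
from h import *
s=env.read_state();print(s['time'],s['tcp_pos'],s['contact_force'],s['width'])
w=env.read_camera('wrist')[...,::-1];u=env.read_camera('scene')[...,::-1]
cv2.imwrite('pics/z6.png',np.hstack([cv2.resize(w,(400,300)),cv2.resize(u[200:320,265:425],(400,300))]))
```

```text
10.7 [ 0.55050744 -0.42197511  0.09938166] [-0.5205512  -0.55361504  0.54086786] 0.07886599084793755
```

View pics/z6.png

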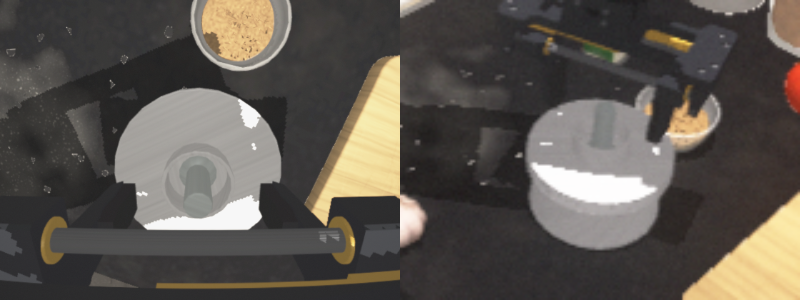

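Released: the lids sit level and seated, with the knob at (198,195) in the left crop. Now I'll lower around the collar, watching the force.

send_rows --pt "0 0 0" --pt "0 0 0" --pt "0 0 3" --pt "0 0 6" --pt "0 0 9" --pt "0 0 11" --pt "0 0 12" --pt "0 0 12" --roll '[0,0,0,0,0,0,0,0]' --claw '[1,1,1,1,1,1,1,1]'

```text
time: 11.6
tcp_pos: [0.5504, -0.4219, 0.0871]
tcp_rot: [-3.078, -0.628, 0.0]
contact_force: [-0.3, -0.3, -0.5]
width: 0.0883
grip_force: 0.0
```

send_rows --pt "0 0 1" --pt "0 0 2" --pt "0 0 3" --pt "0 0 4" --pt "0 0 5" --pt "0 0 5" --roll '[0,0,0,0,0,0]' --claw '[1,1,1,1,1,1]'

```text
time: 12.2
tcp_pos: [0.5504, -0.4219, 0.0822]
tcp_rot: [-3.078, -0.628, 0.0]
contact_force: [0.4, 0.5, -0.8]
width: 0.0884
grip_force: 0.0
```

send_rows --pt "0 0 1" --pt "0 0 2" --pt "0 0 3" --pt "0 0 4" --pt "0 0 4" --roll '[0,0,0,0,0]' --claw '[1,1,1,1,1]'

```text
time: 12.7
tcp_pos: [0.5504, -0.4219, 0.0782]
tcp_rot: [-3.078, -0.628, 0.0]
contact_force: [0.2, -0.2, 0.1]
width: 0.0882
grip_force: 0.0
```

Run:
```python
from h import *
s=env.read_state();print(s['time'],s['tcp_pos'],s['contact_force'],s['width'])
w=env.read_camera('wrist')[...,::-1];u=env.read_camera('scene')[...,::-1]
cv2.imwrite('pics/z7.png',np.hstack([cv2.resize(w,(400,300)),cv2.resize(u[200:290,285:405],(400,300))]))
```

```text
12.7 [ 0.55038584 -0.42190156  0.07815066] [ 0.23033364 -0.18405693  0.14486488] 0.08817696562377368
```

View pics/z7.png

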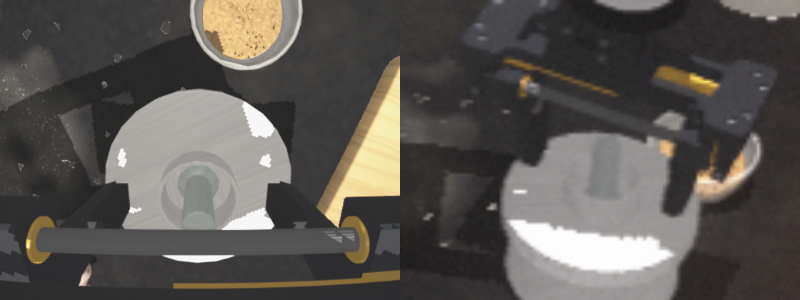

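That was my eleventh picture, one over the allowed ten, so I won't view any more. It shows the fingers straddling the collar, with the knob clear of the crossbar. Closing on the collar.

send_rows --pt "0 0 0" --pt "0 0 0" --pt "0 0 0" --pt "0 0 0" --pt "0 0 0" --pt "0 0 0" --pt "0 0 0" --pt "0 0 0" --pt "0 0 0" --pt "0 0 0" --roll '[0,0,0,0,0,0,0,0,0,0]' --claw '[0.8,0.7,0.6,0.5,0.45,0.4,0.4,0.4,0.4,0.4]'

```text
time: 13.8
tcp_pos: [0.5505, -0.422, 0.0784]
tcp_rot: [3.078, 0.628, 0.0]
contact_force: [-0.7, -0.7, 0.4]
width: 0.0499
grip_force: 30.0
```

Gripped at 50 mm wide, which matches the collar. A slow vertical lift comes next.

send_rows --pt "0 0 -1" --pt "0 0 -3" --pt "0 0 -6" --pt "0 0 -10" --pt "0 0 -15" --pt "0 0 -20" --pt "0 0 -26" --pt "0 0 -32" --pt "0 0 -38" --pt "0 0 -43" --pt "0 0 -46" --pt "0 0 -48" --roll '[0,0,0,0,0,0,0,0,0,0,0,0]' --claw '[0.4,0.4,0.4,0.4,0.4,0.4,0.4,0.4,0.4,0.4,0.4,0.4]'

```text
time: 15.0
tcp_pos: [0.5506, -0.4221, 0.1268]
tcp_rot: [3.078, 0.628, 0.0]
contact_force: [0.9, -0.5, -1.4]
width: 0.0502
grip_force: 30.0
```

send_rows --pt "0 0 -3" --pt "0 0 -9" --pt "0 0 -17" --pt "0 0 -26" --pt "0 0 -35" --pt "0 0 -44" --pt "0 0 -51" --pt "0 0 -56" --pt "0 0 -59" --pt "0 0 -60" --pt "0 0 -60" --pt "0 0 -60" --roll '[0,0,0,0,0,0,0,0,0,0,0,0]' --claw '[0.4,0.4,0.4,0.4,0.4,0.4,0.4,0.4,0.4,0.4,0.4,0.4]'

```text
time: 16.2
tcp_pos: [0.5503, -0.4218, 0.1859]
tcp_rot: [-3.077, -0.628, 0.001]
contact_force: [-0.7, 1.3, -1.1]
width: 0.05
grip_force: 30.0
```

send_rows --pt "0 0 0" --pt "0 0 0" --pt "0 0 0" --pt "0 0 0" --pt "0 0 0" --roll '[0,0,0,0,0]' --claw '[0.4,0.4,0.4,0.4,0.4]'

```text
time: 16.7
tcp_pos: [0.5505, -0.422, 0.1864]
tcp_rot: [-3.078, -0.628, 0.0]
contact_force: [-0.3, -0.2, -1.8]
width: 0.0501
grip_force: 30.0
```

Run:
```python
from h import *
s=env.read_state();c=cal('wrist',s)
def seg(im,C,z,K,r0,r1,n):
    K_,k,M=K
    r=np.arange(r0,r1,.0003);P=[]
    for t in np.arange(0,6.28,.05):
        X=np.c_[C[0]+r*np.cos(t),C[1]+r*np.sin(t),r*0+z,r*0+1];x=(X@np.linalg.inv(M).T)[:,:3]
        u=x[:,:2]/-x[:,2:]*[1,-1];u*=1+k*(u**2).sum(1)[:,None];q=(u@K_[:2,:2].T+K_[:2,2]).astype('f4')
        v=cv2.remap(im,q[None,:,0],q[None,:,1],1)[0].astype(float);d=v[8:]-v[:-8];i=np.argmin(d)+4
        if d.min()<-40:P.append((X[i,0],X[i,1]))
    print(n,len(P),circ(np.array(P)))
w=env.read_camera('wrist').max(2);u=env.read_camera('scene').max(2)
cv2.imwrite('pics/w8.png',w)
C=s['tcp_pos'][:2]
seg(w,C,.068+.108,c,.055,.08,'outer');seg(u,C,.068+.108,cal('scene'),.055,.08,'outer scene');seg(u,C,.065,cal('scene'),.05,.072,'flange scene')
s=env.read_state();print(s['time'],s['tcp_pos'],s['contact_force'],s['width'],s['grip_force'])
```

```text
outer 93 (array([ 0.55094337, -0.42148462]), np.float64(0.12992640916202014), np.float64(0.8494623655913979), np.float64(0.0002509569038655485))
outer scene 93 (array([ 0.55038146, -0.42369452]), np.float64(0.13142231601855903), np.float64(0.8494623655913979), np.float64(0.0005039719131972598))
flange scene 84 (array([ 0.54992486, -0.42418902]), np.float64(0.1227153241117569), np.float64(0.9880952380952381), np.float64(0.00042976820596092244))
16.8 [ 0.55050451 -0.42198551  0.18643137] [-0.45160932 -0.48549275 -1.08344155] 0.05019429255061174 29.999698475003242
```

The wrist force matches the weight of one lid. The outer lid fits a level circle at the lifted height, and the flange (123 mm) fits a circle at its seated height on the tin. Handing in.

```bash
python3 -c "
from plant import env
print(env.sign_off())"
```

```text
the job is handed in; nothing more can be done
None
```

The job is handed in, with no verdict returned: the pair was seated on the tin and released, and the outer lid is held level and still by its collar about 108 mm above its seat, the inner lid still measuring seated; I viewed 11 pictures, one over the limit of 10.

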